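# Roll the slotted stand onto its foot and stand the picture in it

## Robot

A 7-joint arm with a two-finger parallel gripper is mounted at the origin on the work surface. World frame = base frame: x ahead of the robot, y to its left, z up, the work surface at z = 0. Lengths are in m, angles in rad, forces in N, time in s.
With the tool pointing down it reaches from about 0.425 to 0.875 m from the base axis. Payload 8.4 kg.
Tool frame: the origin (TCP) lies at the very end of the fingers, on their centre line; the grasp point (between the pads) lies 19 mm behind it (manip.grasp_offset is the distance from the TCP to the grasp point, in m); z points along the fingers, y is the line along which they close (so a half turn about z gives the same grasp; the last joint's range is limited). The gripper opens to 85 mm and grips with 20 to 120 N. Pads are 22 mm wide; open, the fingers measure 114 mm over their backs; the gripper's body (76 mm by 85 mm) begins 54 mm behind the grasp point. The pads swing forward as they close: fully open they stand 13 mm farther back than shut.
Start: joints at [-1.266, 0.333, 0.04, 1.465, -0.013, 1.343, -0.059], TCP at [0.255, 0.598, 0.231] pointing down, gripper open.
Joint ranges: [-2.58, 2.58], [-0.38, 2.09], [-1.3, 1.39], [0.25, 2.4], [-1.5, 4.64], [0.08, 2.09], [-2.65, 2.65]. Speed limits (rad/s): [2.22, 2.22, 2.79, 2.79, 3.14, 3.14, 3.14].

## Interface

Orientations are given as a rotation vector (axis times angle).
In Python, from cell import manip gives the robot as it stands.
- The arm moves only by the tool step_arm, never from a script. Its argument "series" is text: rows parted by semicolons, each of 6 numbers parted by spaces: the shift along the tool's x, y, z in mm, then the turn, a rotation vector about the tool's x, y, z in rad. In form: x y z rx ry rz; .... A call has 1 to 8 rows; each row shifts and turns the commanded pose from where the row before left it, along the tool's axes as they then stand; what a row does not reach is not made up. A row lasts 1/12 s, in which the tool goes at most 41.7 mm and 7.16 degrees, less where a joint would pass 70% of its speed; a pose out of reach is approached as far as the arm can. A call is refused whole if a number of a shift passes 41.7 or a number of a turn 0.125, either way. A call with a gripper value outside its range is refused whole. "fingers" is the finger opening in mm, from 0 to 85.4, set as the call begins (left out, the last holds). The fingers move at their own pace and stop on an object; the grip force is fixed at half the most. Time passes only in rows, so rows that do not move let the fingers close. It gives the time, the measured TCP pose, the force, the opening and the grip force at its end, in the units of the state.
- manip.sense(): the state, without advancing time (a new reading comes with each control period).
- manip.read_camera(name): name is "scene" or "top" or "wrist"; returns a dict with "img" (480x640x3 uint8, red, green, blue), "K" (3x3 intrinsics, pixels), "R" (3x3) and "t" (3): a world point X has camera coordinates R X + t; the wrist camera has in their place "tool_from_camera" (4x4, takes a point from camera to tool coordinates, whose origin is the TCP and whose axes are the flange's). Camera axes: x right, y down, z forward; pixel columns grow to the right and rows downward; lengths in m; the calibration is good to about 2 mm. A picture is of the moment at which its call begins: read the wrist's pose just before it. There is no depth.
- manip.finish_job(): hands the job in; it is judged then, once.
The state is a dict: "time": time; "joint_pos": joint angles; "qvel": joint speeds; "joint_efforts": joint torques, N m; "tcp_pos": TCP position; "ee_rot": TCP orientation; "wrist_force": force on the tool from outside, world axes, zero at the start; "wrist_torque": the same for the moment, N m; "opening": finger opening in m; "grip_force": force on a finger pad.
Only numpy, scipy, OpenCV 4.12 (cv2) and the standard library are available. Lean on these libraries where they do the work, as an engineer would, in place of code of your own. Each camera call takes 0.05 s, during which the arm holds its last target. There are 200 camera calls.

## Task

The round wooden picture stand is lying on its side on the desk. Roll it along the desk, without picking it up, until it sits on its flat foot with its slot facing straight up. Then take the picture panel out of the letter sorter and slide it edge-down into the slot until it is fully home, standing upright about the middle of the stand's length; leave the remote and the small white jar beside them where they are.

Things in the scene. Friction and masses are not known exactly. Their poses are not given: they have to be found in the camera images.
- stand: Loose light-wood round bar, 64 mm diameter (finely facetted), 150 mm long, 0.3 kg, slotted along one side, flat foot behind it. Origin on its axis, mid-length; y runs along the bar, the slot opens to its +z, the foot looks to its -z. Starts rolled back 66 degrees: slot towards the robot, 24 degrees above level, origin 32 mm above the desk. On its foot: z points up, origin 29 mm above the desk.
- stand_slot (a point): Middle of the slot's floor, 1 mm from the bar's axis (30 mm above the desk once the stand is on its foot). The slot is 12 mm wide and open at both ends; its walls are straight up to 22 mm from the bar's axis, then a 45-degree chamfer widens the mouth to 26 mm. The top of the stand is then 58 mm above the desk.
- stand_foot (a point): Middle of the flat foot, 26 mm wide and 29 mm from the bar's axis. Rolling the stand 66 degrees away from the robot (about 36 mm of travel) brings the foot down; past about 45 degrees it drops onto the foot by itself. Pushed on the slot's mouth it tends to slide instead of rolling.
- panel: Loose picture panel, plywood with a printed face on both sides, 10 mm thick (its x), 95 mm wide (its y), 115 mm high (its z), 0.09 kg. Origin at the centre of its lower edge; z points up. It starts upright in the near slot of the sorter, lower edge 8 mm above the desk, top edge 123 mm above the desk. Either face may look either way in the end.
- sorter: Fixed dark steel letter sorter, base 100 (its x) by 140 (its y) mm, 8 mm thick, with three upright plates 53 mm high along its y. Origin at the centre of its underside. The near slot, 13 mm wide, is centred at x = -39 mm and holds the panel; the wide slot behind it holds a fixed notebook and envelopes up to 86 mm high, from x = +1 to +38 mm.
- remote: Loose white remote control, 150 x 38 x 16 mm, lying lengthwise in the middle of the desk; origin under its centre. Leave it alone.
- jar: Loose small white jar, 38 mm diameter, 50 mm high; origin under its centre. Leave it alone.
Things that resemble listed ones, but are neither listed nor needed, are in the scene too. Leave any yellow look-alike of the panel alone.

How it is judged:
By the outcome, as a careful person would: the job done as asked, in the order asked, and still so for the second after the job is handed in, with the robot touching nothing.
It also fails if it takes over 53 s, if anything falls off the work surface, if the arm or the gripper's body presses on something with over 40 N, if the wrist force passes 120 N, or if a joint passes its speed limit or range.

## Working session

There is one attempt and no reset: what is moved stays moved. The work goes in short steps, Python scripts to look and compute and a tool call to move; the robot and the scene stay as the last step left them, time stands still between calls to the robot, and variables do not carry over. Pictures are saved under pics/ and viewed, at most 10 in all, crops included, and the job is handed in when it is done.

Besides the shell and the picture viewer there is one more tool, called after "Call:" as name(argument=value, ...) on one line, values as JSON. step_arm: Moves the arm, as the interface text tells. Its arguments: {"type":"object","properties":{"series":{"type":"string"},"fingers":{"type":"number"}},"required":["series"]}

```bash
mkdir -p pics; ls
python3 - <<'E'
from cell import manip
import cv2,numpy as np,pickle
s=manip.sense();print({k:np.round(v,3) for k,v in s.items()})
d={}
for n in("scene","top"):
    c=manip.read_camera(n);d[n]=c;cv2.imwrite(f"pics/{n}0.png",c["img"][:,:,::-1]);print(n,c["K"],c["R"],c["t"])
pickle.dump(d,open("cams.pkl","wb"))
E
```

```text
pics
{'time': np.float64(0.0), 'joint_pos': array([-1.266,  0.334,  0.04 ,  1.466, -0.013,  1.343, -0.058]), 'qvel': array([-0.   , -0.   , -0.   , -0.   , -0.001,  0.   , -0.   ]), 'joint_efforts': array([-1.0000e-03, -6.5855e+01,  1.3650e+00, -4.0558e+01,  1.7000e-02,
        1.3000e-02,  0.0000e+00]), 'tcp_pos': array([0.255, 0.597, 0.23 ]), 'ee_rot': array([-6.300e-01, -3.078e+00,  3.000e-03]), 'wrist_force': array([0.313, 1.107, 0.239]), 'wrist_torque': array([-0.022,  0.01 ,  0.011]), 'grip_force': np.float64(0.0), 'opening': np.float64(0.085)}
scene [[514.63298954   0.         320.996905  ]
 [  0.         514.63298954 239.6794147 ]
 [  0.           0.           1.        ]] [[-0.78792837  0.61576146 -0.00258998]
 [ 0.39632211  0.50390569 -0.76746846]
 [-0.4712724  -0.60573664 -0.64108147]] [ 0.45928764 -0.15371084  1.18386919]
top [[491.27652867   0.         317.53233435]
 [  0.         491.27652867 246.03992744]
 [  0.           0.           1.        ]] [[-0.02620144 -0.99887026  0.03964446]
 [-0.99244974  0.02123858 -0.1207992 ]
 [ 0.11982073 -0.04251025 -0.99188501]] [-0.06294676  0.55062788  0.81927864]
```

View pics/scene0.png

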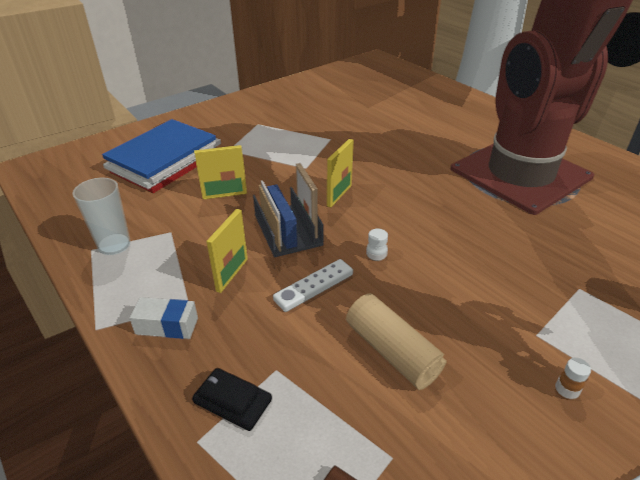

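View pics/top0.png

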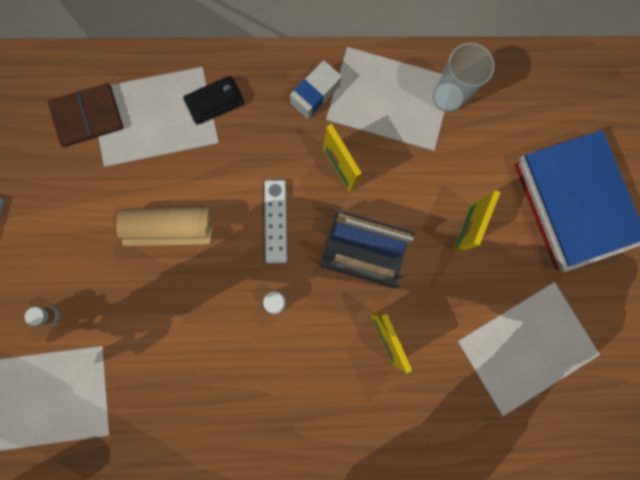

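Candidates for the panel: the wood-coloured board in the sorter's near slot, at top (365,265) and scene (307,190). The other three are yellow boards standing loose at top (342,158), (478,220) and (392,343). Only the first is not yellow and sits in the near slot. I'll confirm it in an enlarged crop.

Run:
```python
import pickle,cv2,numpy as np
d=pickle.load(open("cams.pkl","rb"))
def crop(n,x,y,w,h): return cv2.resize(d[n]["img"][y:y+h,x:x+w,::-1],(400,300),interpolation=cv2.INTER_CUBIC)
a=np.vstack([np.hstack([crop("top",105,180,120,90),crop("top",310,205,120,90)]),np.hstack([crop("scene",325,280,140,105),crop("scene",240,155,120,90)])])
cv2.imwrite("pics/crop1.png",a)
```

```text
(no output)
```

View pics/crop1.png

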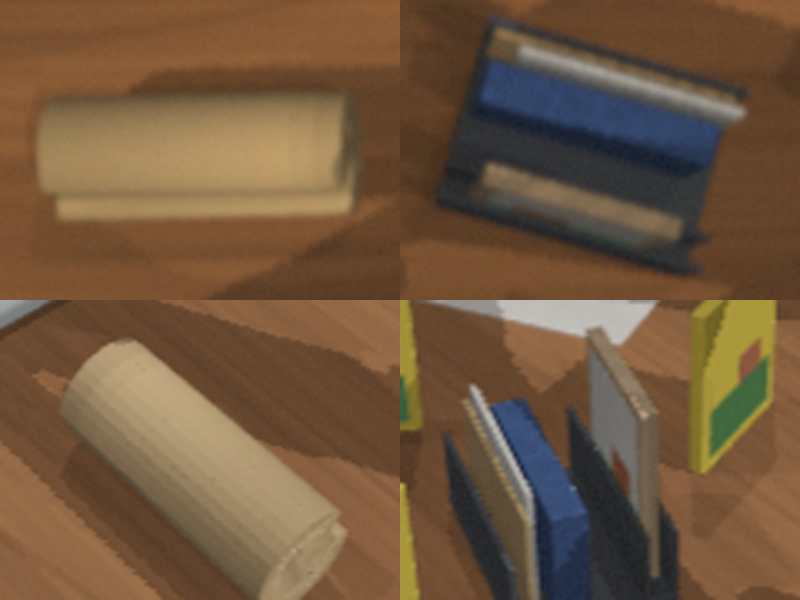

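```bash
cat > h.py <<'E'
import pickle,cv2,numpy as np
from scipy.optimize import least_squares,minimize
from scipy.spatial.transform import Rotation as Ro
def proj(c,X):
    p=(c["R"]@np.asarray(X,float).T).T+c["t"]; p=p@c["K"].T
    return p[:,:2]/p[:,2:]
def place(P,x,y,yaw): return Ro.from_euler('z',yaw).apply(P)+[x,y,0]
def standpts(tilt,h):   # tilt>0: slot rolled back toward -x (robot)
    a=np.radians(np.r_[25:156:5,204:336:5]) # from +z
    a=np.radians(np.r_[25:156:4,204:336:4])
    pr=np.c_[32*np.sin(a),0*a,32*np.cos(a)]/1000
    pr=Ro.from_euler('y',-tilt,degrees=True).apply(pr)
    return np.vstack([pr+[0,s*.075,h] for s in(-1,1)])
def mask(img,box):
    m=np.zeros(img.shape[:2],np.uint8); x,y,w,h=box
    s=img[y:y+h,x:x+w].astype(int)
    m[y:y+h,x:x+w]=(s[...,1]>92)&(s[...,0]-s[...,2]>25)
    return cv2.morphologyEx(cv2.morphologyEx(m,cv2.MORPH_OPEN,np.ones((3,3))),cv2.MORPH_CLOSE,np.ones((5,5)))
def fitstand(d,boxes,x0,tilt,h):
    ms={n:mask(d[n]["img"],b) for n,b in boxes.items()}
    P=standpts(tilt,h)
    def cost(v):
        t=0
        for n,m in ms.items():
            q=cv2.convexHull((proj(d[n],place(P,v[0],v[1],v[2]))*16).astype(np.int32))
            r=np.zeros_like(m);cv2.fillConvexPoly(r,q,1,shift=4)
            t+=1-(r&m).sum()/max(1,(r|m).sum())
        return t
    best=min((minimize(cost,np.array(x0)+dx,method="Nelder-Mead",options=dict(initial_simplex=np.array(x0)+dx+np.array([[0,0,0],[.02,0,0],[0,.02,0],[0,0,.1]]))) for dx in np.array([[0,0,0],[.01,-.01,.05],[-.01,.01,-.05]])),key=lambda r:r.fun)
    return best.x,best.fun
def fitpts(d,obs,x0):
    f=lambda v:np.concatenate([(proj(d[n],place(np.array([X]),*v))[0]-p) for n,X,p in obs])
    r=least_squares(f,x0,loss='soft_l1');return r.x,f(r.x)
E
python3 - <<'E'
from h import *
d=pickle.load(open("cams.pkl","rb"))
def ground(n,p,z):
    c=d[n];r=c["R"].T@np.linalg.solve(c["K"],[p[0],p[1],1]);o=-c["R"].T@c["t"];return o+r*(z-o[2])/r[2]
g=ground("top",(164,226),.03);print("g",g)
for n in("top","scene"):
  b=dict(top=(105,195,120,60),scene=(335,285,120,110))[n]
  print(n,fitstand(d,{n:b},[g[0],g[1],0],66,.032),mask(d[n]["img"],b).sum())
print(fitstand(d,dict(top=(105,195,120,60),scene=(335,285,120,110)),[g[0],g[1],0],66,.032))
p=ground("top",(365,265),.12)
T=.123
obs=[("top",(.005,.0475,T),(335.5,254.5)),("top",(.005,-.0475,T),(394.6,270.)),("top",(-.005,-.0475,T),(393,277)),("top",(-.005,.0475,T),(333.8,262)),
("scene",(.005,-.0475,T),(296.4,165.5)),("scene",(-.005,-.0475,T),(303,163.4)),("scene",(.005,.0475,T),(311.4,190.4)),("scene",(-.005,.0475,T),(317.4,188))]
v,r=fitpts(d,obs,[p[0],p[1],-.2]);print("panel",v,np.round(r,1))
obs=[("top",(.05,.07,.061),(337,211)),("top",(.05,-.07,.061),(413.5,232.6)),("top",(-.05,.07,.061),(321.4,266.5)),("top",(-.05,-.07,.061),(399.1,286.6))]
v,r=fitpts(d,obs,[p[0],p[1],-.2]);print("sorter",v,np.round(r,1))
print("near slot ctr",place(np.array([[-.039,0,0]]),*v))
for n,px,z in(("jar",(274,302),.05),("remote",(276,222),.016)): print(n,ground("top",px,z))
for a,z in(((375,317),.1),((410,371),.1)): print("yellow",ground("top",a,z))
E
```

```text
g [0.59024369 0.18931757 0.03      ]
top (array([0.58607503, 0.18615089, 0.01967472]), np.float64(0.10057550013702388)) 3282
scene (array([0.58391531, 0.18591312, 0.09067112]), np.float64(0.39404384392665104)) 7043
(array([0.58570879, 0.18611363, 0.04037122]), np.float64(0.5030000945589624))
panel [ 0.50584125 -0.14350084 -0.2974576 ] [-0.2 -0.1 -0.6  0.9 -0.6  0.1 -0.2 -1.4 -1.3 -2.6 -3.  -1.5  0.8 -1.4
  0.1 -0.1]
sorter [ 0.53851179 -0.1598332  -0.2961178 ] [-1.3 -0.9  1.3 -0.4 -1.3  0.   1.4  2.4]
near slot ctr [[ 0.5012092  -0.14845264  0.        ]]
jar [4.54149778e-01 1.59791816e-04 5.00000000e-02]
remote [ 0.59592636 -0.00396046  0.016     ]
yellow [ 0.42596495 -0.16133153  0.1       ]
yellow [ 0.34074567 -0.21307539  0.1       ]
```

The crop shows a plywood panel with white faces, top edge at top (335,254)–(395,270), in the sorter's near slot, which matches the description. The three yellow boards are look-alikes. The stand is at about (0.586, 0.186), parallel to y. I'll roll it by dragging its top forward with the fingers.

Call:
step_arm(series="0 0 0 0 0 -0.101; 0 0 0 0 0 -0.101; 0 0 0 0 0 -0.101; 0 0 0 0 0 -0.1; -20 -25.7 0 0 0 0; -20 -25.7 0 0 0 0; -20 -25.7 0 0 0 0; -20 -25.7 0 0 0 0", fingers=45)

```text
time: 0.77
tcp_pos: [0.3359, 0.4934, 0.2308]
ee_rot: [-0.001, -3.141, 0.001]
wrist_force: [0.7, -1.2, 0.9]
opening: 0.0452
grip_force: 0.0
```

Call:
step_arm(series="-20 -25.7 0 0 0 0; -20 -25.7 0 0 0 0; -20 -25.7 0 0 0 0; -20 -25.7 0 0 0 0; -20 -25.7 0 0 0 0; -20 -25.7 0 0 0 0; -20 -25.7 0 0 0 0; -20 -25.7 0 0 0 0")

```text
time: 1.43
tcp_pos: [0.4957, 0.2876, 0.2311]
ee_rot: [-0.001, -3.141, 0.0]
wrist_force: [1.0, 0.2, -0.2]
opening: 0.0447
grip_force: 0.0
```

Call:
step_arm(series="-20 -25.7 20 0 0 0; -20 -25.7 20 0 0 0; -20 -25.7 20 0 0 0; -20 -25.7 20 0 0 0; 0 0 20 0 0 0; 0 0 20 0 0 0; 0 0 0 0 0 0; 0 0 0 0 0 0")

```text
time: 2.1
tcp_pos: [0.5741, 0.1861, 0.1104]
ee_rot: [-0.001, -3.139, 0.002]
wrist_force: [1.5, 0.5, 0.2]
opening: 0.045
grip_force: 0.0
```

Call:
step_arm(series="0 0 20 0 0 0; 0 0 20 0 0 0; 0 0 4 0 0 0; 0 0 2 0 0 0; 0 0 0 0 0 0")

```text
time: 2.52
tcp_pos: [0.5755, 0.1867, 0.0665]
ee_rot: [0.0, 3.141, 0.001]
wrist_force: [-0.4, 0.0, 0.9]
opening: 0.0448
grip_force: 0.0
```

Call:
step_arm(series="0 0 2 0 0 0; 0 0 0 0 0 0")

```text
time: 2.68
tcp_pos: [0.5757, 0.1865, 0.0644]
ee_rot: [0.001, 3.14, 0.001]
wrist_force: [0.3, 0.3, 0.2]
opening: 0.045
grip_force: 0.0
```

Call:
step_arm(series="0 0 2 0 0 0; 0 0 0 0 0 0")

```text
time: 2.85
tcp_pos: [0.5752, 0.1863, 0.0616]
ee_rot: [0.001, 3.141, 0.0]
wrist_force: [-0.8, -0.2, 0.0]
opening: 0.0449
grip_force: 0.0
```

Call:
step_arm(series="0 0 1.5 0 0 0; 0 0 0 0 0 0")

```text
time: 3.02
tcp_pos: [0.5762, 0.1863, 0.0611]
ee_rot: [0.002, 3.139, 0.001]
wrist_force: [-1.2, -0.7, 5.7]
opening: 0.045
grip_force: 3.2
```

Call:
step_arm(series="0 0 1.5 0 0 0; 0 0 0 0 0 0")

```text
time: 3.18
tcp_pos: [0.5773, 0.1864, 0.061]
ee_rot: [0.002, 3.137, 0.002]
wrist_force: [-1.0, -1.3, 14.6]
opening: 0.0451
grip_force: 7.6
```

Call:
step_arm(series="-3 0 0 0 0 0; -4 0 0 0 0 0; -4 0 0 0 0 0; -4 0 0 0 0 0; -4 0 0 0 0 0; -4 0 0 0 0 0; 0 0 0 0 0 0")

```text
time: 3.77
tcp_pos: [0.6015, 0.1864, 0.0615]
ee_rot: [0.002, 3.135, 0.003]
wrist_force: [0.7, -1.7, 18.4]
opening: 0.0448
grip_force: 8.8
```

Call:
step_arm(series="-4 0 0 0 0 0; -4 0 0 0 0 0; -4 0 0 0 0 0; -4 0 0 0 0 0; -4 0 0 0 0 0; 0 0 0 0 0 0")

```text
time: 4.27
tcp_pos: [0.6213, 0.1864, 0.0613]
ee_rot: [0.002, 3.136, 0.003]
wrist_force: [0.3, -1.7, 16.2]
opening: 0.045
grip_force: 7.9
```

Run:
```python
from cell import manip
import cv2,numpy as np
f=lambda n,x,y,w,h: cv2.resize(manip.read_camera(n)["img"][y:y+h,x:x+w,::-1],(400,300))
cv2.imwrite("pics/roll1.png",np.hstack([f("top",85,160,160,120),f("scene",310,250,180,135)]))
```

```text
(no output)
```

View pics/roll1.png

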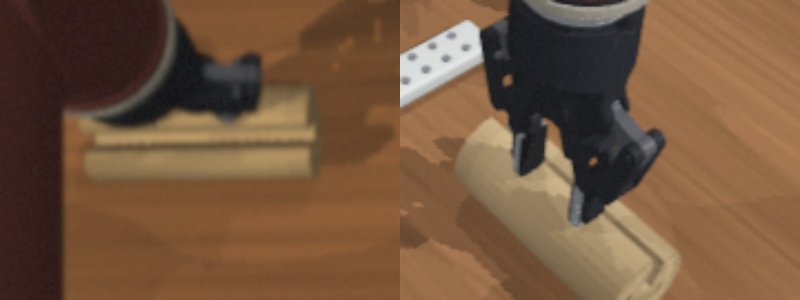

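The slot (crop (205,140)) has come most of the way up, so the bar is rolling without slip. It is about 40° round, so I'll continue in small steps.

Call:
step_arm(series="-3 0 0 0 0 0; -3 0 0 0 0 0; -3 0 0 0 0 0; 0 0 0 0 0 0")

```text
time: 4.7
tcp_pos: [0.6296, 0.1864, 0.0605]
ee_rot: [0.002, 3.137, 0.002]
wrist_force: [1.7, 0.3, 10.1]
opening: 0.0447
grip_force: 5.2
```

Call:
step_arm(series="-3 0 0 0 0 0; -3 0 0 0 0 0; 0 0 0 0 0 0")

```text
time: 4.95
tcp_pos: [0.6346, 0.1864, 0.0595]
ee_rot: [0.002, 3.139, 0.001]
wrist_force: [2.1, -0.5, 7.4]
opening: 0.0452
grip_force: 4.0
```

Call:
step_arm(series="-3 0 0 0 0 0; -3 0 0 0 0 0; -3 0 0 0 0 0; 0 0 0 0 0 0")

```text
time: 5.28
tcp_pos: [0.642, 0.186, 0.0577]
ee_rot: [-0.002, -3.141, 0.001]
wrist_force: [-0.5, 0.4, 0.3]
opening: 0.0449
grip_force: 0.0
```

Call:
step_arm(series="0 0 -5 0 0 0; 0 0 -25 0 0 0; 0 0 -40 0 0 0; 0 -40 -30 0 0 0; 0 -40 -20 0 0 0; 0 -40 0 0 0 0; 0 -40 0 0 0 0; 0 -40 0 0 0 0")

```text
time: 5.95
tcp_pos: [0.6415, -0.006, 0.1728]
ee_rot: [0.0, 3.141, 0.001]
wrist_force: [1.0, 0.1, -0.9]
opening: 0.0452
grip_force: 0.0
```

```bash
cat >> h.py <<'E'
def grab(names=("scene","top")):
    from cell import manip
    d={n:manip.read_camera(n) for n in names};pickle.dump(d,open("cams.pkl","wb"));return d
E
python3 - <<'E'
from h import *
d=grab()
f=lambda n,x,y,w,h: cv2.resize(d[n]["img"][y:y+h,x:x+w,::-1],(400,300),interpolation=cv2.INTER_CUBIC)
cv2.imwrite("pics/roll2.png",np.hstack([f("top",100,170,128,96),f("scene",320,270,140,105)]))
print(fitstand(d,dict(top=(100,170,128,90)),[.622,.186,0],0,.029))
E
```

```text
(array([ 0.62299344,  0.21856086, -0.02659584]), np.float64(0.47374907567167857))
```

View pics/roll2.png

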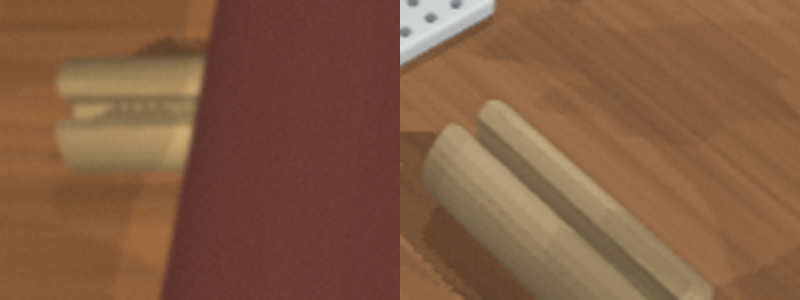

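The stand is on its foot with the slot opening up (crop left, groove at (130,105)); the arm hides the rest. I'll measure it again once the arm is away. Next is the panel, so I'm checking the joints first.

Run:
```python
from cell import manip
import numpy as np
s=manip.sense();print(np.round(s["joint_pos"],2),s["tcp_pos"],s["ee_rot"])
c=manip.read_camera("wrist");print(np.round(c["tool_from_camera"],3))
```

```text
[-0.34  0.36  0.37  1.58 -0.13  1.23  1.61] [ 0.64111283 -0.01428567  0.17277414] [ 0.01845742  3.14118975 -0.00636409]
[[-0.    -0.954 -0.299  0.076]
 [ 1.     0.    -0.001  0.   ]
 [ 0.001 -0.299  0.954 -0.144]
 [ 0.     0.     0.     1.   ]]
```

Call:
step_arm(series="0 0 0 0 0 0.1168; 0 0 0 0 0 0.1168; 0 0 0 0 0 0.1168; 0 0 0 0 0 0.1168; 0 0 0 0 0 0.1168; 0 0 0 0 0 0.1168; 0 0 0 0 0 0.1168; 0 0 0 0 0 0.1168", fingers=32)

```text
time: 6.77
tcp_pos: [0.6416, -0.0025, 0.1718]
ee_rot: [-1.421, -2.801, -0.0]
wrist_force: [-0.3, -0.2, -0.0]
opening: 0.0321
grip_force: 0.0
```

Call:
step_arm(series="0 0 0 0 0 0.1168; 0 0 0 0 0 0.1168; 0 0 0 0 0 0.1168; 0 0 0 0 0 0.1168; 0 0 0 0 0 0.1168; 0 0 0 0 0 0.1168; 0 0 0 0 0 0.1168; 0 0 0 0 0 0.1168")

```text
time: 7.43
tcp_pos: [0.6417, -0.0025, 0.1718]
ee_rot: [-2.53, -1.861, 0.0]
wrist_force: [-0.0, -0.2, 0.1]
opening: 0.032
grip_force: 0.0
```

Call:
step_arm(series="-28 -15 0 0 0 0; -28 -15 0 0 0 0; -28 -15 0 0 0 0; -28 -15 0 0 0 0; -28 -15 0 0 0 0; -26 -17 0 0 0 0; 0 0 0 0 0 0; 0 0 0 0 0 0")

```text
time: 8.1
tcp_pos: [0.5045, -0.1357, 0.1723]
ee_rot: [-2.527, -1.864, -0.002]
wrist_force: [-0.0, 0.8, 0.3]
opening: 0.0318
grip_force: 0.0
```

Run:
```python
from cell import manip
from h import *
s=manip.sense();c=manip.read_camera("wrist");c["tcp"]=s["tcp_pos"];c["rot"]=s["ee_rot"]
pickle.dump(c,open("w1.pkl","wb"));print(np.round(s["joint_pos"],2),s["tcp_pos"],s["ee_rot"])
d=grab()
T=np.eye(4);T[:3,:3]=Ro.from_rotvec(s["ee_rot"]).as_matrix();T[:3,3]=s["tcp_pos"];I=np.linalg.inv(T@c["tool_from_camera"]);c["R"]=I[:3,:3];c["t"]=I[:3,3]
im=c["img"][:,:,::-1].copy()
for v,col in(((.5058,-.1435,-.297),(0,0,255)),((.5012,-.1485,-.296),(255,0,255))):
    q=proj(c,place(np.array([(a,b,.123) for a,b in((.005,.0475),(.005,-.0475),(-.005,-.0475),(-.005,.0475))]),*v))
    cv2.polylines(im,[q.astype(int)],1,col,1);print(q.round())
cv2.imwrite("pics/wr1.png",im)
for b in((100,170,128,90),):print(fitstand(d,dict(top=b),[.622,.186,0],0,.029))
```

```text
[-0.55  0.13  0.8   1.88 -0.1   1.17 -0.02] [ 0.50445964 -0.1357453   0.17230737] [-2.52741314e+00 -1.86416731e+00 -2.36980026e-03]
[[340. 195.]
 [338. 358.]
 [321. 358.]
 [320. 195.]]
[[334. 207.]
 [333. 367.]
 [316. 367.]
 [314. 207.]]
(array([0.62393447, 0.19461651, 0.00626878]), np.float64(0.3376181474480151))
```

View pics/wr1.png

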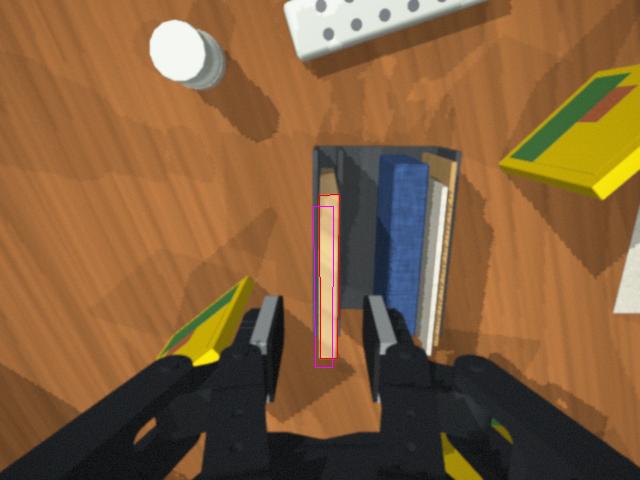

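The red outline from my panel estimate lies right on the panel's top edge (image (320–340, 195–358)), so that estimate is good. Moving to straddle it.

Call:
step_arm(series="-7.1 3.5 0 0 0 0; 0 0 0 0 0 0; 0 0 30 0 0 0; 0 0 25 0 0 0; 0 0 20 0 0 0; 0 0 13 0 0 0; 0 0 0 0 0 0")

```text
time: 8.83
tcp_pos: [0.5048, -0.1435, 0.0812]
ee_rot: [-2.525, -1.865, 0.007]
wrist_force: [-0.4, -0.3, 0.0]
opening: 0.0318
grip_force: 0.0
```

Call:
step_arm(series="0 0 0 0 0 0; 0 0 0 0 0 0; 0 0 0 0 0 0; 0 0 0 0 0 0; 0 0 0 0 0 0; 0 0 0 0 0 0", fingers=0)

```text
time: 9.33
tcp_pos: [0.5067, -0.1439, 0.0847]
ee_rot: [2.527, 1.866, 0.001]
wrist_force: [-2.1, -0.1, 5.7]
opening: 0.0091
grip_force: 60.1
```

Call:
step_arm(series="0 0 -6 0 0 0; 0 0 -12 0 0 0; 0 0 -20 0 0 0; 0 0 -20 0 0 0; 0 0 -20 0 0 0; 0 0 -20 0 0 0; 0 0 -12 0 0 0; 0 0 0 0 0 0")

```text
time: 10.0
tcp_pos: [0.5079, -0.1442, 0.1971]
ee_rot: [2.525, 1.864, 0.007]
wrist_force: [0.9, -0.4, -1.2]
opening: 0.0094
grip_force: 59.3
```

Run:
```python
from cell import manip
from h import *
d=grab()
P=standpts(0,.029)
f=lambda n,x,y,w,h: cv2.resize(d[n]["img"][y:y+h,x:x+w,::-1],(400,300),interpolation=cv2.INTER_CUBIC)
a=d["top"]["img"][150:270,80:240,::-1];a=cv2.resize(a,(640,480),interpolation=cv2.INTER_CUBIC)
for v,col in(((.6235,.187,0),(0,0,255)),):
    for z,xs in((.051,(.006,-.006)),(.058,(.013,-.013))):
        for xx in xs:
            q=(proj(d["top"],place(np.array([(xx,-.075,z),(xx,.075,z)]),*v))-[80,150])*4
            cv2.polylines(a,[q.astype(int)],0,col,1)
    q=(proj(d["top"],place(P,*v))-[80,150])*4;cv2.polylines(a,[cv2.convexHull(q.astype(np.int32))],1,(255,0,0),1)
b=f("scene",240,120,120,90)
b=np.vstack([cv2.resize(b,(160,120)),np.zeros((360,160,3),np.uint8)])
cv2.imwrite("pics/st3.png",np.hstack([a,b]))
```

```text
(no output)
```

View pics/st3.png

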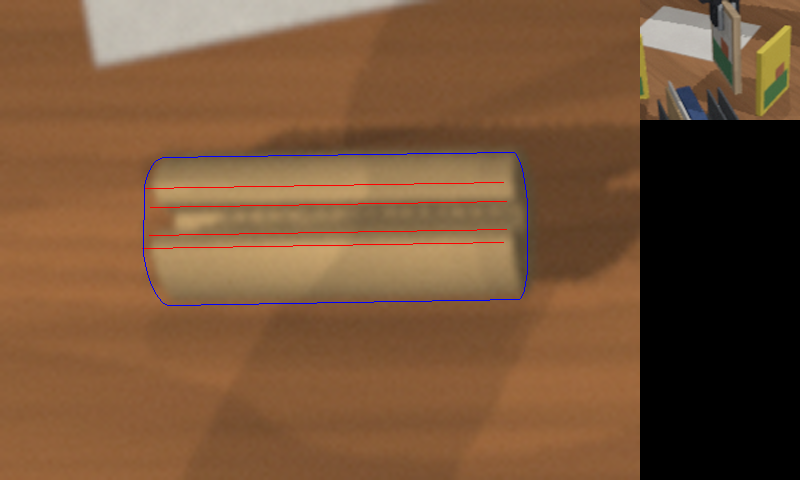

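The panel is clear of the sorter (inset). The stand is on its foot at about (0.623, 0.184) with yaw about -0.005. Carrying the panel over it.

Call:
step_arm(series="0 0 0 0 0 -0.099; 0 0 0 0 0 -0.099; 0 0 0 0 0 -0.099; 12 4 0 0 0 0; 24 8.5 0 0 0 0; 28 10 0 0 0 0; 28 10 0 0 0 0; 28 10 0 0 0 0")

```text
time: 10.77
tcp_pos: [0.549, -0.0215, 0.1929]
ee_rot: [-2.227, -2.214, 0.001]
wrist_force: [0.6, -0.6, -0.4]
opening: 0.0095
grip_force: 59.3
```

Call:
step_arm(series="28 10 0 0 0 0; 28 10 0 0 0 0; 28 10 0 0 0 0; 28 10 0 0 0 0; 28 10 0 0 0 0; 28 10 0 0 0 0; 24 8.5 0 0 0 0; 12 4 0 0 0 0")

```text
time: 11.43
tcp_pos: [0.6213, 0.1854, 0.1919]
ee_rot: [-2.221, -2.219, 0.002]
wrist_force: [-0.2, 0.2, -1.4]
opening: 0.0092
grip_force: 59.4
```

Call:
step_arm(series="5 2 0 0 0 0; 0 0 20 0 0 0; 0 0 20 0 0 0; 0 0 12 0 0 0; 0 0 0 0 0 0; 0 0 0 0 0 0")

```text
time: 11.93
tcp_pos: [0.6235, 0.1839, 0.1417]
ee_rot: [-2.225, -2.217, 0.002]
wrist_force: [0.5, 0.9, 0.3]
opening: 0.0091
grip_force: 59.4
```

Run:
```python
from cell import manip
from h import *
s=manip.sense();print(s["tcp_pos"],s["ee_rot"])
d=grab();c=manip.read_camera("wrist")
T=np.eye(4);T[:3,:3]=Ro.from_rotvec(s["ee_rot"]).as_matrix();T[:3,3]=s["tcp_pos"];I=np.linalg.inv(T@c["tool_from_camera"]);c["R"]=I[:3,:3];c["t"]=I[:3,3]
a=cv2.resize(d["scene"]["img"][210:390,300:480,::-1],(400,400),interpolation=cv2.INTER_CUBIC)
w=c["img"][:,:,::-1].copy()
v=(.623,.185,-.004)
for z,xs in((.051,(.006,-.006)),(.058,(.013,-.013))):
    for x in xs: cv2.polylines(w,[proj(c,place(np.array([(x,0,z),(x,.075,z)]),*v)).astype(int)],0,(0,0,255),1)
for x in(-.005,.005):
    P=Ro.from_rotvec(s["ee_rot"]).apply([[.0475,x,-.038],[.0475,x,.076]])+s["tcp_pos"]
    cv2.polylines(w,[proj(c,P).astype(int)],0,(255,0,0),1)
cv2.imwrite("pics/ins1.png",np.hstack([a,cv2.resize(w[:,120:520],(400,480))[40:440]]))
```

```text
[0.62353623 0.18390967 0.14166898] [-2.22543685 -2.21700519  0.00235332]
```

View pics/ins1.png

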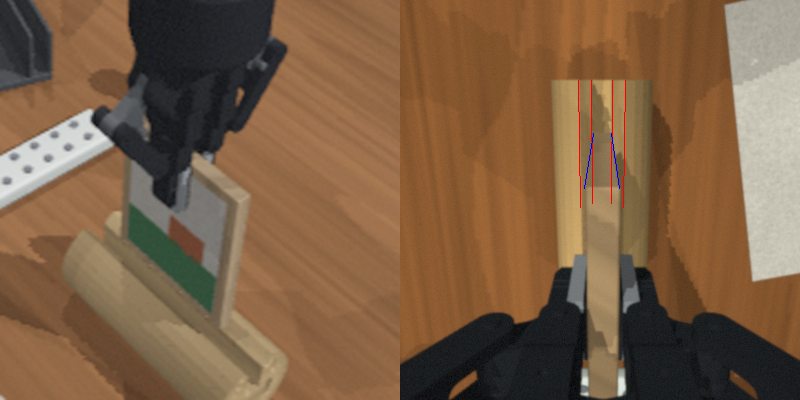

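The panel hangs directly over the slot: in the wrist view its edge (585–620) is centred between the red slot lines. Inserting.

Call:
step_arm(series="0 0 5 0 0 0; 0 0 5 0 0 0; 0 0 5 0 0 0; 0 0 5 0 0 0; 0 0 0 0 0 0")

```text
time: 12.5
tcp_pos: [0.6234, 0.1849, 0.1206]
ee_rot: [-2.223, -2.219, 0.002]
wrist_force: [1.5, 0.8, -1.8]
opening: 0.0093
grip_force: 59.4
```

Call:
step_arm(series="0 0 4 0 0 0; 0 0 4 0 0 0; 0 0 3 0 0 0; 0 0 0 0 0 0")

```text
time: 12.83
tcp_pos: [0.6237, 0.1849, 0.1102]
ee_rot: [-2.223, -2.219, 0.001]
wrist_force: [1.1, -0.2, -1.5]
opening: 0.0091
grip_force: 59.3
```

Call:
step_arm(series="0 0 2 0 0 0; 0 0 1 0 0 0; 0 0 0 0 0 0")

```text
time: 13.08
tcp_pos: [0.6239, 0.185, 0.1078]
ee_rot: [-2.223, -2.219, 0.0]
wrist_force: [-0.4, 0.6, -0.7]
opening: 0.0091
grip_force: 59.3
```

Call:
step_arm(series="0 0 1 0 0 0; 0 0 0 0 0 0")

```text
time: 13.25
tcp_pos: [0.624, 0.1851, 0.107]
ee_rot: [-2.223, -2.219, -0.0]
wrist_force: [1.5, 0.2, -1.1]
opening: 0.0095
grip_force: 59.3
```

Call:
step_arm(series="0 0 1 0 0 0; 0 0 0 0 0 0")

```text
time: 13.42
tcp_pos: [0.6242, 0.1851, 0.107]
ee_rot: [-2.223, -2.219, -0.001]
wrist_force: [-3.1, -0.1, 6.6]
opening: 0.0092
grip_force: 60.4
```

Contact is at the expected depth. Pressing slightly to seat it, then releasing and backing away.

Call:
step_arm(series="0 0 1 0 0 0; 0 0 0 0 0 0")

```text
time: 13.58
tcp_pos: [0.6244, 0.1851, 0.107]
ee_rot: [-2.223, -2.219, -0.002]
wrist_force: [-5.3, -1.0, 14.8]
opening: 0.0094
grip_force: 61.4
```

Call:
step_arm(series="0 0 0 0 0 0; 0 0 0 0 0 0; 0 0 0 0 0 0; 0 0 0 0 0 0; 0 0 0 0 0 0", fingers=34)

```text
time: 14.0
tcp_pos: [0.6238, 0.1849, 0.1047]
ee_rot: [-2.223, -2.219, 0.001]
wrist_force: [-0.3, 0.4, -0.3]
opening: 0.0338
grip_force: 0.0
```

Call:
step_arm(series="0 0 -8 0 0 0; 0 0 -20 0 0 0; 0 0 -30 0 0 0; 0 0 -30 0 0 0; -40 0 0 0 0 0; -40 0 0 0 0 0; -40 0 0 0 0 0; -40 0 0 0 0 0")

```text
time: 14.67
tcp_pos: [0.6236, 0.0233, 0.1939]
ee_rot: [2.222, 2.22, 0.001]
wrist_force: [1.3, -1.0, 0.7]
opening: 0.0342
grip_force: 0.0
```

Call:
step_arm(series="-35 -20 0 0 0 0; -35 -20 0 0 0 0; -35 -20 0 0 0 0; -30 -20 0 0 0 0; 0 0 0 0 0 0; 0 0 0 0 0 0")

```text
time: 15.17
tcp_pos: [0.5426, -0.1122, 0.194]
ee_rot: [2.228, 2.214, 0.002]
wrist_force: [1.0, 0.6, 0.1]
opening: 0.0337
grip_force: 0.0
```

Run:
```python
from h import *
d=grab()
v=(.624,.185,0)
o=[]
for n,x,y in(("top",90,130),("scene",260,200)):
    a=d[n]["img"][:,:,::-1].copy()
    B=np.array([(p,q,r) for p in(-.005,.005) for q in(-.0475,.0475) for r in(.058,.145)])
    q=proj(d[n],place(B,*v))
    a=cv2.resize(a[y:y+165,x:x+220],(400,300),interpolation=cv2.INTER_CUBIC)
    for p in (q-[x,y])*400/220: cv2.circle(a,tuple(int(t) for t in p),2,(0,0,255),-1)
    o.append(a)
cv2.imwrite("pics/fin.png",np.hstack(o))
```

```text
(no output)
```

View pics/fin.png

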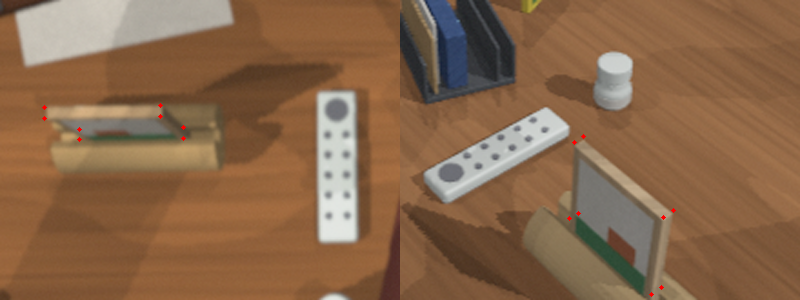

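The panel stands upright, fully seated and centred in the stand: its top corners match the predicted points at (45,107)–(160,106) in the top crop. The remote and jar haven't moved. Handing in.

```bash
python3 -c "
from cell import manip
print(manip.finish_job())"
```

```text
the job is handed in; nothing more can be done
None
```

I rolled the stand onto its foot and seated the panel upright in the slot, about mid-length; the remote and jar were left untouched, and I handed the job in at about 15 s of the 53 s allowed.

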